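Third hand at the welding table: extraction on, hold the stub to the fence

TASK

Throw the fume extraction isolator's lever right over to on, then stand the box-section stub, the way up it lies now, on the fixture's base plate, end-on and square to the middle of the sprung fence (a small peg marks the middle). Press its end flush against the fence with a steady push of about 12 newtons, which drives the fence back about 12 mm, without ramming the fence to its back stop or moving the loose things around. Finish while still holding the stub there with that push, so that the welder can tack it: do not let go.

Things in the scene. Friction and masses are not known exactly. Their poses are not given: they have to be found in the camera images.
- stub: The part: a stub of bright steel box section, a rectangular tube 90 mm long, 40 mm wide, 50 mm tall, 4 mm walls, open at both ends, about 0.4 kg. It lies loose on the table, left or right of the fixture. Origin: centre of its underside. x along its length (the ends are alike), y across the 40 mm width, z up.
- fixture: The steel tacking fixture mid-table, fixed. Origin at table level below the middle of the unpressed fence's front face. x: the pressing direction, level, away from the robot give or take the yaw; y along the fence; z up. Base plate 8 mm thick, x -130 to +60 mm, y +-90 mm. Behind the fence: springs and a fixed upright 58 mm tall. Four 5 mm bolt heads at the plate's corners, clear of the stub.
- seat (a point): Fixed point on the base plate's top (8 mm above the table), under the middle of the unpressed fence's front face; axes as fixture. A seated stub just touching the unpressed fence has its origin 45 mm from here along -x and 0 in y and z.
- fence_face (a point): Point on the fence's front face, at its middle, 30 mm above the table; moves with the fence; axes as fixture. The fence is a flat steel bar 150 mm long (y), 12 mm thick, from 10 to 52 mm above the table, with a small peg (6 mm wide, top 64 mm above the table) on the middle of its top edge.
- fence (a joint): How far the fence is pushed back on its springs along the fixture's +x, in m: 0 unpressed, 0.020 against its back stop. Stiffness 1000 N/m from zero, no preload: 1 N per mm, so 0.012 means a push of 12 N. It springs back when freed.
- isolator (a joint): Angle of the isolator's lever in rad: 0 = off (leaning 0.7 rad from vertical towards the isolator's -x), 0.7 = upright, 1.4 = on (leaning as far towards its +x). Over-centre by its own weight: once past upright it falls over to the end stop and stays; short of upright it falls back. About 1 to 2 N at the grip moves it.
- isolator_grip (a point): Middle of the lever's grip, a black round crossbar 16 mm thick and 70 mm long across the lever (parallel to the hinge), 85 mm from the hinge axis; two steel side bars join it to the hinge. It moves with the lever; 120 mm above the table at off and on, 140 mm upright.
- isolator_hinge (a point): Middle of the lever's hinge axis, 55 mm above the table, fixed on the isolator: a grey box 130 mm (x) by 85 mm (y) by 45 mm tall with two steel cheeks to 67 mm, left or right of the fixture. x = the direction in which the lever is thrown from off to on (level, away from the robot give or take the yaw), y along the hinge, z up.
- billet: Bystander: solid round dark steel billet, 40 mm across, 50 mm tall, upright. Origin: centre of underside.
- round_tube: Bystander: round steel tube offcut, 56 mm across, 80 mm tall, upright. Origin: centre of underside.
- flat_bar: Bystander: flat dark steel bar 110 x 30 x 8 mm, lying flat, long in its x. Origin: centre of underside.
- spanner: Bystander: spanner lying flat along its x. Origin near the middle, underneath.
- hammer: Bystander: hammer lying along its x. Origin near the middle, underneath.
- angle_piece: Bystander: piece of steel angle, 60 x 40 mm foot, 50 mm tall. Origin: centre of underside.
- pliers: Bystander: steel pliers lying flat, 150 mm long in its x, 14 mm high. Origin: underneath, near the middle.
Mind the look-alikes: they are no part of the job. Leave any yellow look-alike of the part that bears isolator alone.

How it is judged:
By the outcome, as a careful person would: the job done as asked, in the order asked, and still so for the second after the job is handed in, while the arm keeps its last pose, push and grip.
It also fails if it takes over 54 s, if anything falls off the work surface, if the arm or the gripper's body presses on something with over 40 N, if the wrist force passes 120 N, or if a joint passes its speed limit or range.

ROBOT

A 6-joint arm with a two-finger parallel gripper is mounted at the origin on the work surface. World frame = base frame: x ahead of the robot, y to its left, z up, the work surface at z = 0. Lengths are in m, angles in rad, forces in N, time in s.
With the tool pointing down it reaches from about 0.35 to 0.8 m from the base axis. Payload 7.3 kg.
Tool frame: the origin (TCP) lies between the finger pads; the fingertips stand 14 mm ahead of it and the grasp point (between the pads) lies 5 mm behind it; z points along the fingers, x is the direction in which the jaws open and shut, and the axes are right-handed (so a half turn about z gives the same grasp; the last joint's range is limited). The gripper opens to 85 mm and grips with 20 to 120 N. Pads are 22 mm wide; open, the fingers measure 114 mm over their backs; the gripper's body (76 mm by 85 mm) begins 54 mm behind the grasp point. The pads swing forward as they close: fully open they stand 13 mm farther back than shut.
Start: joints at [-1.447, 0.342, 1.524, -0, 1.275, -0.146], TCP at [0.14, -0.506, 0.245] pointing down, gripper open.
Joint ranges: [-2.53, 2.53], [-0.77, 2.02], [0.04, 2.7], [-1, 4.14], [0.28, 2.66], [-3.11, 3.11]. Speed limits (rad/s): [2.57, 2.57, 3.14, 3.14, 3.14, 3.14].

INTERFACE

Orientations are given as a rotation vector (axis times angle).
In Python, from bench import env gives the robot as it stands. The module is installed in compiled form; this text tells all that it offers.
- The arm moves only by the shell command python3 -m pendant 'ROWS'. ROWS is JSON, a list of rows, each a list of 3 entries, a list of its own where there are three numbers: the shift along the tool's x, y, z in m, then the turn about the tool's z in rad, then the gripper's target within -1 to 1 (fully open at 1, half-way at 0, shut at -1). A call has 1 to 10 rows; each row is the pose to reach, as a shift and turn from the pose commanded when the call began, along the tool's axes at that moment; what a row does not reach only later rows make up. A row lasts 1/10 s, in which the tool goes at most 50 mm and 8.59 degrees, less where a joint would pass 70% of its speed; a pose out of reach is approached as far as the arm can. A call with a gripper value outside its range is refused whole. The fingers move at their own pace and stop on an object; the grip force is fixed at half the most. Time passes only in rows, so rows that repeat a pose let the fingers close. It gives the time, the measured TCP pose, the force and the opening at its end, in the units of the state.
- env.get_obs(): the state, without advancing time (a new reading comes with each control period).
- env.capture(name): name is "side" or "top" or "wrist"; returns a dict with "image" (420x560x3 uint8, blue, green, red), "intrinsics" (3x3 intrinsics, pixels), "dist_coeffs" ([k1, k2, p1, p2, k3] as OpenCV has them; the pictures are not rectified), "rvec" (rotation vector, rad) and "tvec" (3), from world to camera coordinates, as OpenCV has them; the wrist camera has in their place "mount" (4x4, takes a point from camera to tool coordinates, whose origin is the TCP and whose axes are the tool frame's). Camera axes: x right, y down, z forward; pixel columns grow to the right and rows downward; lengths in m; the calibration is good to about 2 mm. A picture is of the moment at which its call begins: read the wrist's pose just before it. There is no depth.
- env.finish_job(): hands the job in, once; it reports no verdict.
The state is a dict: "time_s": time; "q": joint angles; "qd": joint speeds; "tau": joint torques, N m; "tool_pos": TCP position; "orientation": TCP orientation; "ft_force": force on the tool from outside, world axes, zero at the start; "moment": the same for the moment, N m; "opening": opening from 0.0 (shut) to 1.0 (fully open).
Only numpy, scipy, OpenCV 4.12 (cv2) and the standard library are available. Lean on these libraries where they do the work, as an engineer would, in place of code of your own. Each camera call takes 0.05 s, during which the arm holds its last target.

## Working session

There is one attempt and no reset: what is moved stays moved. The work goes in short steps, Python scripts to look and compute and a shell command to move; the robot and the scene stay as the last step left them, time stands still between calls to the robot, and variables do not carry over. Pictures are saved under pics/ and viewed, and the job is handed in when it is done.

```bash
mkdir -p pics; cat > h.py <<'E'
import numpy as np, cv2
from bench import env
def cap(name,fn=None):
    o=env.get_obs(); c=env.capture(name); c['obs']=o
    if fn: cv2.imwrite('pics/'+fn,c['image'])
    import pickle; pickle.dump(c,open('pics/%s.pkl'%(fn or name),'wb'))
    return c
def load(fn):
    import pickle; return pickle.load(open('pics/%s.pkl'%fn,'rb'))
def camRT(c):
    """world->cam R,t"""
    if 'rvec' in c and c['rvec'] is not None:
        return cv2.Rodrigues(np.array(c['rvec'],float))[0],np.array(c['tvec'],float).ravel()
    o=c['obs'];T=np.eye(4);T[:3,:3]=cv2.Rodrigues(np.array(o['orientation'],float))[0];T[:3,3]=o['tool_pos']
    M=np.linalg.inv(T@np.array(c['mount']));return M[:3,:3],M[:3,3]
def px2w(c,px,z):
    R,t=camRT(c);p=cv2.undistortPoints(np.array(px,float).reshape(-1,1,2),np.array(c['intrinsics']),np.array(c['dist_coeffs'])).reshape(-1,2)
    z=np.broadcast_to(z,len(p));C=-R.T@t;out=[]
    for (u,v),zz in zip(p,z):
        d=R.T@np.array([u,v,1]);out.append(C+d*(zz-C[2])/d[2])
    return np.array(out)
def w2px(c,P):
    R,t=camRT(c);return cv2.projectPoints(np.array(P,float).reshape(-1,3),cv2.Rodrigues(R)[0],t,np.array(c['intrinsics']),np.array(c['dist_coeffs']))[0].reshape(-1,2)
def crop(fn,x0,y0,x1,y1,out,s=4):
    im=load(fn)['image'][y0:y1,x0:x1];cv2.imwrite('pics/'+out,cv2.resize(im,None,fx=s,fy=s,interpolation=cv2.INTER_CUBIC))
E
python3 - <<'E'
from h import *
for n in ['side','top','wrist']: cap(n,n+'0.png')
o=env.get_obs();print(o)
E
```

```text
{'time_s': 0.15, 'q': array([-1.44695738e+00,  3.42587776e-01,  1.52478837e+00, -1.13863592e-05,
        1.27540427e+00, -1.45987881e-01]), 'qd': array([ 0.00132947,  0.0003636 , -0.00202837, -0.0015711 , -0.00088328,
        0.0016764 ]), 'tau': array([ 1.57868944e-03, -4.33907282e+01, -2.46147430e+01, -1.68233473e-04,
        5.69603450e-03, -2.55576253e-05]), 'tool_pos': array([ 0.13993567, -0.50571509,  0.24477579]), 'orientation': array([-2.49938237e+00,  1.90194738e+00,  1.31645312e-03]), 'ft_force': array([ 0.92558093, -0.53259864,  0.37244141]), 'moment': array([0.00602289, 0.03409395, 0.00208628]), 'opening': 0.9977394298291848}
```

View pics/top0.png

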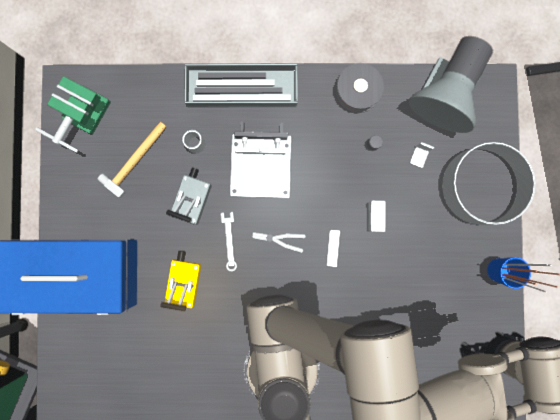

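View pics/side0.png

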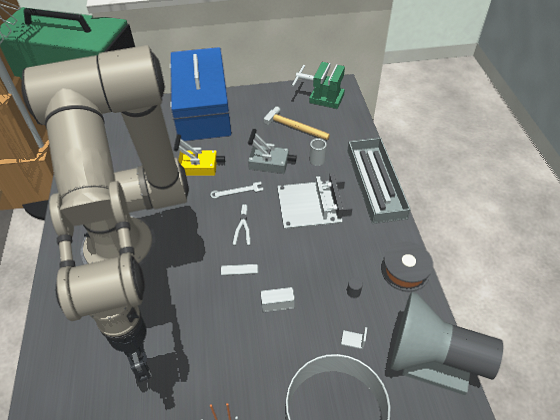

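View pics/wrist0.png

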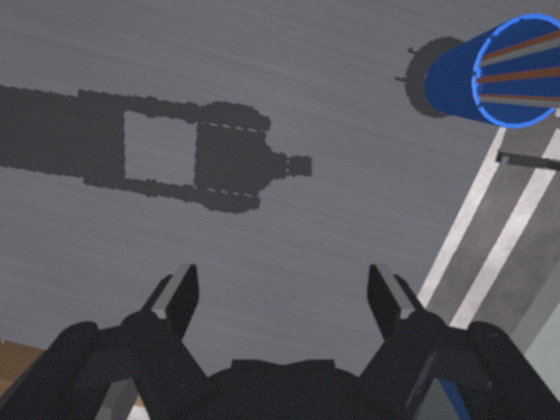

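The top picture offers these candidates:
- **Stub:** the bright block at (377,216). The look-alikes are the flat bar (333,248), the angle piece (422,155) and the round tube (192,140).
- **Isolator:** the grey unit at (188,197). The yellow unit at (180,280) is the decoy.
- **Fixture:** the plate at (262,165).

I'll check these in close crops.

```bash
python3 - <<'E'
from h import *
a=load('top0.png')['image']; b=load('side0.png')['image']
def c(im,x,y,w,h,s): return cv2.resize(im[y:y+h,x:x+w],None,fx=s,fy=s,interpolation=cv2.INTER_CUBIC)
A=c(a,225,115,75,90,6); B=c(a,160,155,55,90,6)[:540]
cv2.imwrite('pics/c1.png',np.hstack([A,B]))
cv2.imwrite('pics/c2.png',np.hstack([c(a,355,190,45,50,8),c(b,250,275,55,50,8)[:400]]))
cv2.imwrite('pics/c3.png',np.hstack([c(b,270,170,80,65,5),c(b,235,120,70,65,5)]))
E
```

```text
(no output)
```

View pics/c1.png

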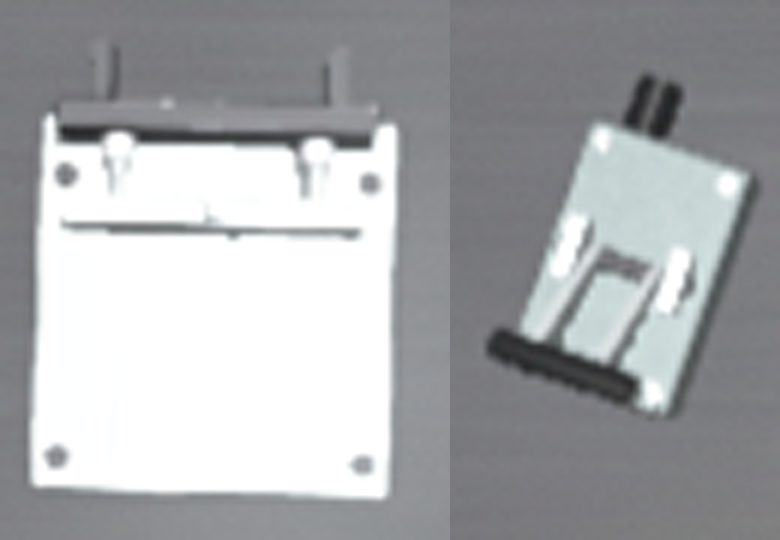

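View pics/c2.png

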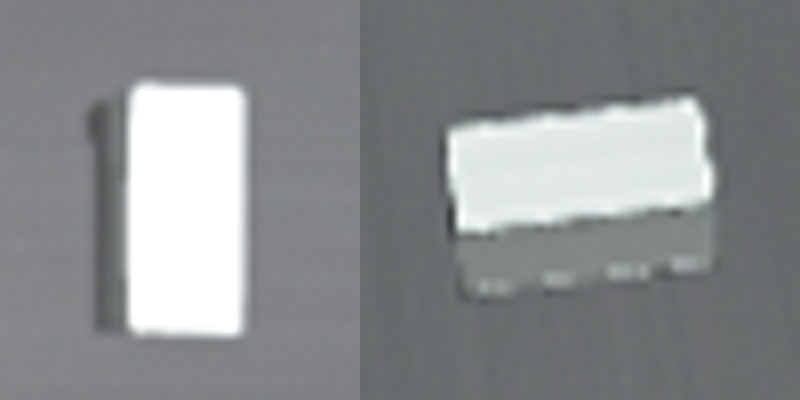

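View pics/c3.png

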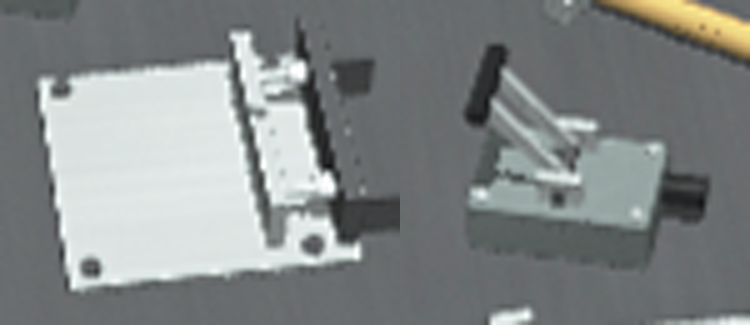

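```bash
python3 - <<'E'
from h import *
np.set_printoptions(precision=4,suppress=True)
c=load('top0.png')
A=lambda L:np.array(L,float)/6+[225-.4,115-.4]
B=lambda L:(np.array(L,float)-[450,0])/6+[160-.4,155-.4]
S=lambda L:np.array(L,float)/8+[355-.4,190-.4]
p=px2w(c,A([(66,175),(370,183),(57,457),(363,464)]),.012);print('bolts',p)
print('ctr',p.mean(0),'yaw y-dirs',[np.arctan2(*(p[a]-p[b])[[1,0]])for a,b in((0,1),(2,3),(0,2),(1,3))])
p=px2w(c,A([(45,113),(397,125),(32,486),(387,497)]),.008);print('plate',p,p.mean(0))
print('fence top front',px2w(c,A([(62,222),(360,234)]),.052),'peg',px2w(c,A([(210,215)]),.064))
g=px2w(c,B([(500,344),(626,390)]),.12);print('grip',g,g.mean(0))
print('box',px2w(c,B([(597,128),(752,178),(665,412)]),.045))
s=px2w(c,S([(128,83),(245,85),(244,336),(128,335)]),.05);print('stub',s,s.mean(0))
# side cam
d=load('side0.png')
D=lambda L,o,s:np.array(L,float)/s+np.array(o)-.4
s=px2w(d,D([(450-360,128),(697-360,98),(712-360,205),(460-360,232)],(250,275),8),.05);print('stub side',s,s.mean(0))
p=px2w(d,D([(62,90),(90,268),(314,244)],(270,170),5),.012);print('bolts side',p)
p=px2w(d,D([(42,82),(75,288),(360,260)],(270,170),5),.008);print('plate side',p)
g=px2w(d,D([(497-400,50),(482-400,115)],(235,120),5),.12);print('grip side',g,g.mean(0))
for n,px in dict(tube=(192,140),spanner=(229,240),pliers=(280,242),hammer=(130,160)).items(): print(n,px2w(c,[px],.03 if n=='tube' else .01))
E
```

```text
bolts [[ 0.6918  0.1388  0.012 ]
 [ 0.6871 -0.0166  0.012 ]
 [ 0.5471  0.1434  0.012 ]
 [ 0.5429 -0.0122  0.012 ]]
ctr [0.6172 0.0633 0.012 ] yaw y-dirs [np.float64(1.5405620961268132), np.float64(1.5437176538606183), np.float64(-0.03162390689028687), np.float64(-0.030440757825259592)]
plate [[ 0.7247  0.1499  0.008 ]
 [ 0.7178 -0.0308  0.008 ]
 [ 0.5327  0.1564  0.008 ]
 [ 0.5263 -0.0245  0.008 ]] [0.6254 0.0628 0.008 ]
fence top front [[ 0.6608  0.1377  0.052 ]
 [ 0.6543 -0.0104  0.052 ]] peg [[0.662  0.0638 0.064 ]]
grip [[0.4788 0.3215 0.12  ]
 [0.4569 0.2621 0.12  ]] [0.4678 0.2918 0.12  ]
box [[0.5894 0.2902 0.045 ]
 [0.5641 0.2129 0.045 ]
 [0.4479 0.2557 0.045 ]]
stub [[ 0.5148 -0.2658  0.05  ]
 [ 0.5139 -0.3096  0.05  ]
 [ 0.4205 -0.3077  0.05  ]
 [ 0.4211 -0.2645  0.05  ]] [ 0.4676 -0.2869  0.05  ]
stub side [[ 0.4221 -0.268   0.05  ]
 [ 0.5096 -0.2696  0.05  ]
 [ 0.5077 -0.3123  0.05  ]
 [ 0.4204 -0.3091  0.05  ]] [ 0.4649 -0.2897  0.05  ]
bolts side [[ 0.5445  0.1398  0.012 ]
 [ 0.5389 -0.0144  0.012 ]
 [ 0.6844 -0.0181  0.012 ]]
plate side [[ 0.5326  0.1529  0.008 ]
 [ 0.5274 -0.0258  0.008 ]
 [ 0.7117 -0.0326  0.008 ]]
grip side [[0.4762 0.3261 0.12  ]
 [0.4586 0.2625 0.12  ]] [0.4674 0.2943 0.12  ]
tube [[0.7006 0.2696 0.03  ]]
spanner [[0.3973 0.1591 0.01  ]]
pliers [[0.3905 0.0041 0.01  ]]
hammer [[0.6435 0.4633 0.01  ]]
```

The crops confirm the stub: a bright block at (377,216), about 40 x 90 seen from above with a shaded side 50 tall. They also confirm the grey isolator, whose black crossbar leans towards the robot at (178,216), and the fixture, whose fence lip and peg are at (260,151). Next is the route to the isolator.

```bash
cat >> h.py <<'E'
def goal(x,y,z,yaw=None,base=None):
    """yaw = world angle of tool x"""
    o=env.get_obs();R=cv2.Rodrigues(np.array(o['orientation'],float))[0]
    s=R.T@(np.array([x,y,z])-(o['tool_pos'] if base is None else base)); cur=np.arctan2(R[1,0],R[0,0])
    t=0 if yaw is None else -((yaw-cur+np.pi)%(2*np.pi)-np.pi)
    print('shift',np.round(s,4),'turn',round(t,4),'| at',np.round(o['tool_pos'],4),'yaw',round(cur,4),'tilt',np.round(R[:,2],4))
E
python3 - <<'E'
from h import *
goal(.47,-.285,.26,-1.59)
goal(.50,-0.0,.26,-1.906)
goal(.4156,.311,.25,-1.906)
E
```

```text
shift [-0.1248 -0.377  -0.015 ] turn 0.289 | at [ 0.1399 -0.5057  0.2448] yaw -1.301 tilt [-2.0e-04  1.2e-03 -1.0e+00]
shift [-0.3915 -0.4818 -0.0147] turn 0.605 | at [ 0.1399 -0.5057  0.2448] yaw -1.301 tilt [-2.0e-04  1.2e-03 -1.0e+00]
shift [-0.7137 -0.4834 -0.0043] turn 0.605 | at [ 0.1399 -0.5057  0.2448] yaw -1.301 tilt [-2.0e-04  1.2e-03 -1.0e+00]
```

```bash
python3 -m pendant '[[[-0.015,-0.045,-0.015],0.06,1],[[-0.03,-0.09,-0.015],0.12,1],[[-0.045,-0.135,-0.015],0.18,1],[[-0.06,-0.18,-0.015],0.24,1],[[-0.075,-0.225,-0.015],0.289,1],[[-0.09,-0.27,-0.015],0.289,1],[[-0.105,-0.315,-0.015],0.289,1],[[-0.12,-0.355,-0.015],0.289,1],[[-0.125,-0.377,-0.015],0.289,1],[[-0.125,-0.377,-0.015],0.289,1]]'; python3 - <<'E'
from h import *
c=cap('wrist','w1.png');print(np.round(c['mount'],3))
goal(.50,-0.0,.26,-1.906)
goal(.4156,.311,.25,-1.906)
E
```

```text
time_s: 1.15
tool_pos: [0.472, -0.283, 0.2597]
orientation: [-2.204, 2.238, 0.001]
ft_force: [1.0, -0.2, -0.9]
opening: 0.999
[[ 1.    -0.     0.001  0.   ]
 [-0.     0.947  0.322 -0.083]
 [-0.001 -0.322  0.947 -0.129]
 [ 0.     0.     0.     1.   ]]
shift [-2.845e-01 -2.460e-02 -2.000e-04] turn 0.3188 | at [ 0.4707 -0.2841  0.2597] yaw -1.5872 tilt [-9.e-04  5.e-04 -1.e+00]
shift [-0.5941  0.0649  0.01  ] turn 0.3188 | at [ 0.4707 -0.2841  0.2597] yaw -1.5872 tilt [-9.e-04  5.e-04 -1.e+00]
```

View pics/w1.png

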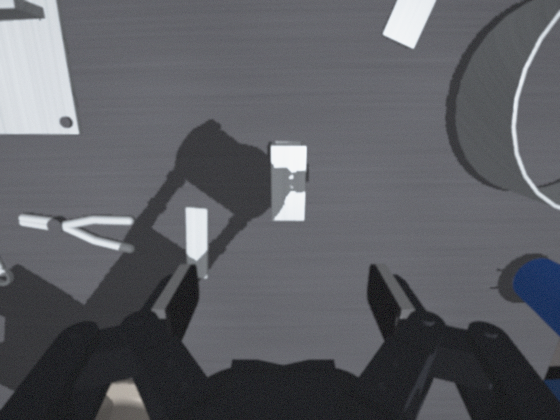

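The wrist view shows the stub standing clear at (289,182), with nothing close to it. I'll carry on to the isolator and shut the gripper on the way.

```bash
python3 -m pendant '[[[-0.045,-0.005,0],0.05,-1],[[-0.09,-0.01,0],0.1,-1],[[-0.135,-0.015,0],0.15,-1],[[-0.18,-0.015,0],0.2,-1],[[-0.225,-0.015,0],0.25,-1],[[-0.27,-0.01,0],0.3,-1],[[-0.315,0,0],0.319,-1],[[-0.36,0.01,0],0.319,-1],[[-0.405,0.02,0],0.319,-1],[[-0.45,0.03,0],0.319,-1]]'; python3 - <<'E'
from h import *
c=cap('wrist','w2.png')
goal(.4156,.311,.20,-1.906)
goal(.4156,.311,.122,-1.906)
E
```

```text
time_s: 2.2
tool_pos: [0.4479, 0.1658, 0.2603]
orientation: [1.813, -2.565, 0.001]
ft_force: [0.3, -0.2, -0.8]
opening: 0.002
shift [-0.1213  0.0747  0.0609] turn -0.0009 | at [0.4461 0.1716 0.2604] yaw -1.9069 tilt [-9.0e-04  3.5e-03 -1.0e+00]
shift [-0.1211  0.0745  0.1389] turn -0.0009 | at [0.4461 0.1716 0.2604] yaw -1.9069 tilt [-9.0e-04  3.5e-03 -1.0e+00]
```

View pics/w2.png

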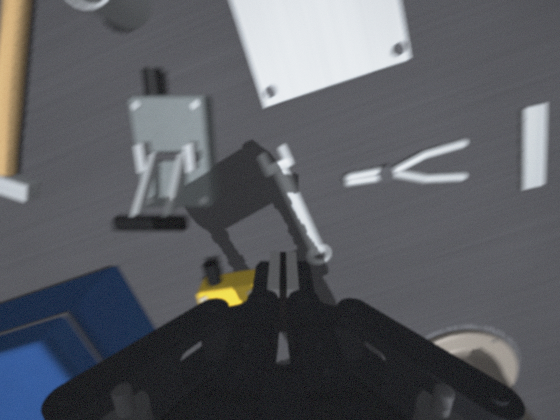

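```bash
python3 - <<'E'
from h import *
c=load('top0.png')
print(px2w(c,[(136,240),(136,312)],0.0),px2w(c,[(124,242),(124,310)],.15),px2w(c,[(124,242),(124,310)],.2))
print(px2w(load('side0.png'),[(231,134),(222,48)],0))
print(px2w(c,[(170,255),(195,306),(162,306),(186,306)],[.045,.045,.12,.12]))
E
```

```text
[[0.39821131 0.44516249 0.        ]
 [0.17919469 0.44361079 0.        ]] [[0.39508063 0.43584668 0.15      ]
 [0.20906903 0.43434304 0.15      ]] [[0.39603472 0.42045239 0.2       ]
 [0.21699041 0.41900506 0.2       ]]
[[0.39673175 0.45191378 0.        ]
 [0.40654896 1.0392708  0.        ]]
[[0.3541139  0.33094305 0.045     ]
 [0.20367239 0.25642241 0.045     ]
 [0.2152427  0.33685099 0.12      ]
 [0.21505192 0.26956935 0.12      ]]
```

```bash
python3 -m pendant '[[[-0.04,0.025,0],0,-1],[[-0.08,0.05,0],0,-1],[[-0.121,0.075,0.02],0,-1],[[-0.121,0.075,0.05],0,-1],[[-0.121,0.075,0.08],0,-1],[[-0.121,0.075,0.11],0,-1],[[-0.121,0.075,0.135],0,-1],[[-0.121,0.075,0.14],0,-1],[[-0.121,0.075,0.14],0,-1]]'; python3 - <<'E'
from h import *
goal(.4156,.311,.122,-1.906)
c=cap('wrist','w3.png');cap('side','s3.png')
crop('s3.png',150,90,330,220,'s3c.png',4)
E
```

```text
time_s: 3.15
tool_pos: [0.4182, 0.3034, 0.12]
orientation: [1.813, -2.563, 0.0]
ft_force: [1.1, -0.3, 0.2]
opening: 0.002
shift [-0.0063  0.005  -0.002 ] turn -0.0042 | at [0.4182 0.3034 0.12  ] yaw -1.9102 tilt [-0.0013 -0.001  -1.    ]
```

View pics/w3.png

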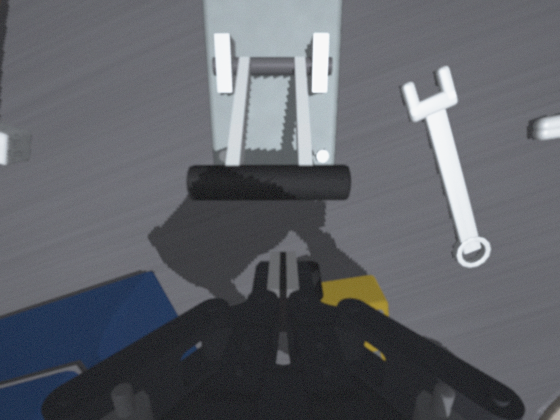

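View pics/s3c.png

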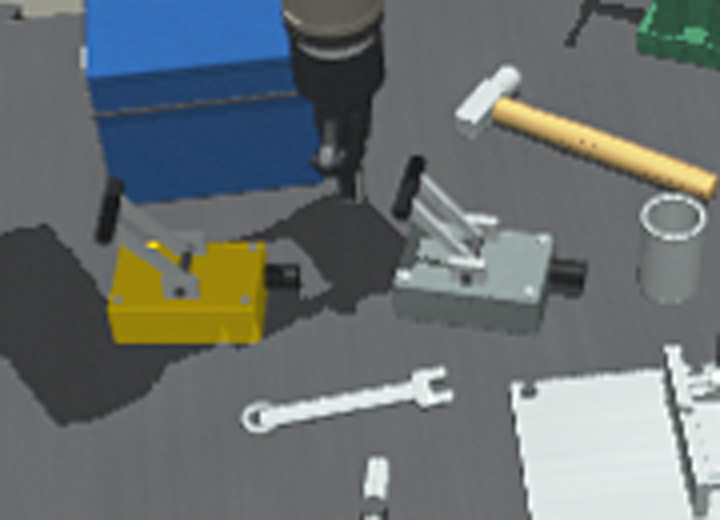

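The closed fingers (283,260) are squarely behind the crossbar, whose middle is at (269,182). I'll push forward past upright.

```bash
python3 -m pendant '[[[-0.003,-0.02,0],0,-1],[[-0.003,-0.033,0],0,-1],[[-0.003,-0.045,0],0,-1],[[-0.003,-0.057,0],0,-1],[[-0.003,-0.069,0],0,-1],[[-0.003,-0.081,0],0,-1],[[-0.003,-0.093,0],0,-1],[[-0.003,-0.105,0],0,-1],[[-0.003,-0.117,0],0,-1],[[-0.003,-0.125,0],0,-1]]'; python3 - <<'E'
from h import *
goal(.4156,.311,.122,-1.906)
c=cap('wrist','w4.png');cap('side','s4.png')
crop('s4.png',150,90,330,220,'s4c.png',4)
E
```

```text
time_s: 4.25
tool_pos: [0.5382, 0.2653, 0.1201]
orientation: [-1.815, 2.564, -0.0]
ft_force: [0.2, -0.5, -1.6]
opening: 0.002
shift [-0.0024  0.1308 -0.0019] turn -0.0035 | at [0.5382 0.2653 0.1201] yaw -1.9095 tilt [ 3.e-04 -1.e-04 -1.e+00]
```

View pics/s4c.png

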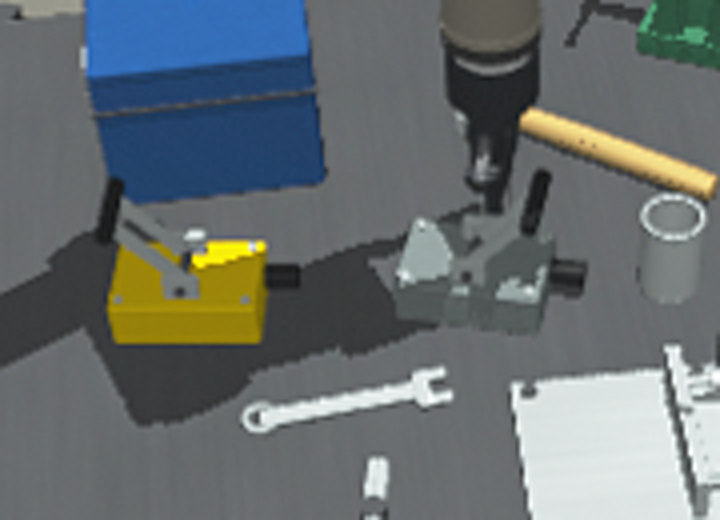

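View pics/w4.png

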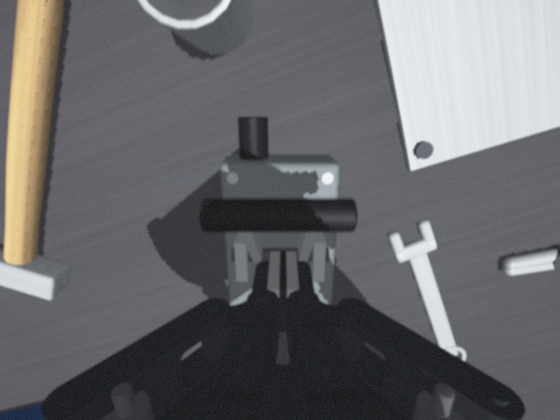

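The side crop shows the lever leaning away at (540,200) and clear of the fingers, so it has fallen over to on. I'll check its angle, then lift straight up.

```bash
python3 -m pendant '[[[0,0,-0.03],0,-1],[[0,0,-0.07],0,-1],[[0,0,-0.11],0,-1],[[0,0,-0.14],0,-1],[[0,0,-0.14],0,-1]]'; python3 - <<'E'
from h import *
p=px2w(load('w4.png'),[(279,214)],.12)[0];q=px2w(load('w3.png'),[(269,182)],.12)[0]
print(p,q,np.linalg.norm(p-q))
goal(.54,.062,.26,-1.602)
E
```

```text
time_s: 4.85
tool_pos: [0.5383, 0.2667, 0.2655]
orientation: [-1.811, 2.556, -0.004]
ft_force: [0.7, 0.3, 0.1]
opening: 0.003
[0.57158942 0.25468321 0.12      ] [0.46753522 0.29180225 0.12      ] 0.11047669879346174
shift [ 0.1926 -0.0694  0.0049] turn -0.3065 | at [0.5383 0.2667 0.2655] yaw -1.9085 tilt [ 0.0086  0.003  -1.    ]
```

The grip has travelled 110.5 mm against 110 expected, so the lever is fully on. Next I'll look at the fixture from above and open the gripper.

```bash
python3 -m pendant '[[[0.045,-0.016,0],-0.07,1],[[0.09,-0.032,0],-0.14,1],[[0.135,-0.048,0],-0.21,1],[[0.175,-0.06,0],-0.28,1],[[0.193,-0.069,0],-0.306,1],[[0.193,-0.069,0],-0.306,1],[[0.193,-0.069,0],-0.306,1]]'; python3 - <<'E'
from h import *
c=cap('wrist','w5.png')
goal(.4676,-.29,.26,-1.59)
E
```

```text
time_s: 5.55
tool_pos: [0.5376, 0.061, 0.2596]
orientation: [2.183, -2.258, -0.002]
ft_force: [0.7, 0.3, -0.1]
opening: 0.998
shift [ 0.3538  0.0586 -0.0004] turn -0.0131 | at [0.5376 0.0617 0.2597] yaw -1.6031 tilt [-1.1e-03  5.0e-04 -1.0e+00]
```

View pics/w5.png

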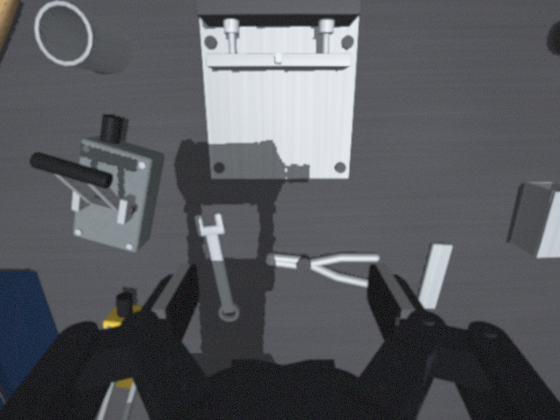

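```bash
python3 - <<'E'
from h import *
crop('w5.png',190,10,370,190,'w5c.png',4)
crop('w1.png',240,130,340,230,'w1c.png',6)
E
```

```text
(no output)
```

View pics/w5c.png

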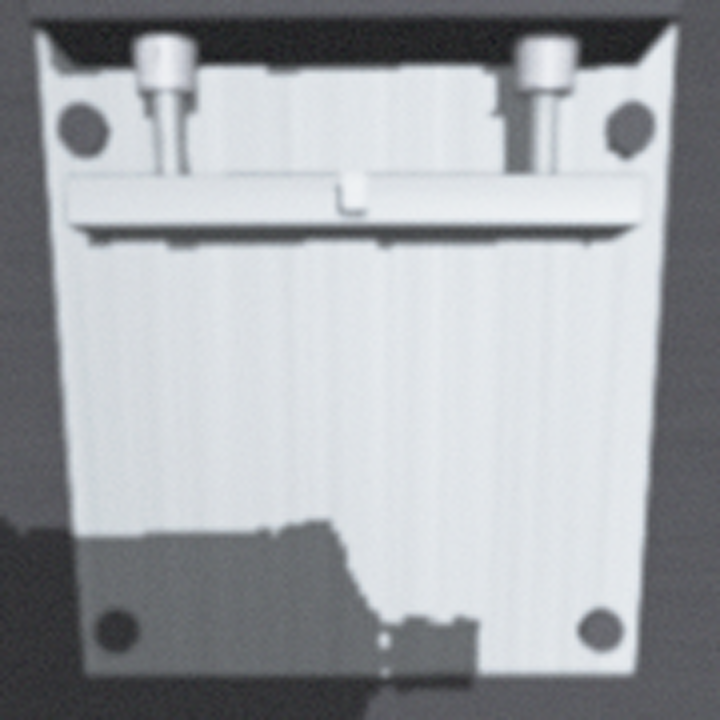

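View pics/w1c.png

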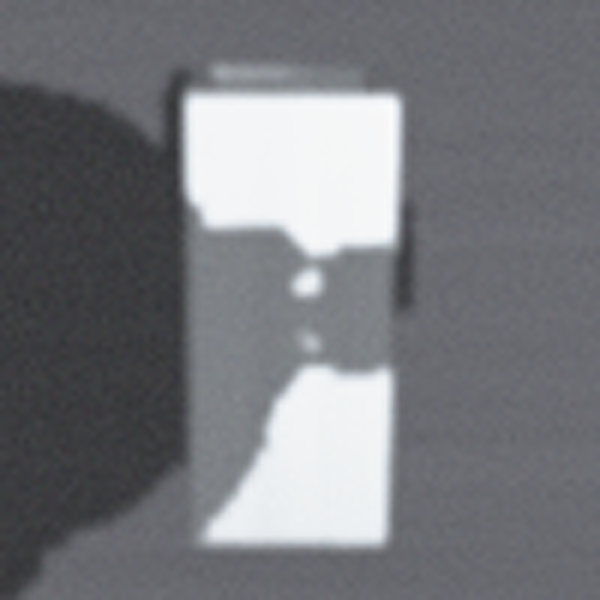

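```bash
python3 - <<'E'
from h import *
np.set_printoptions(precision=4,suppress=True)
c=load('w5.png');A=lambda L:np.array(L,float)/4+[190-.4,10-.4]
p=px2w(c,A([(83,130),(630,130),(117,630),(601,630)]),.012)
ang=lambda a,b:np.arctan2(*(b-a)[[1,0]])
print('bolts',p,p.mean(0),'yaw',ang(p[1],p[0])-np.pi/2,ang(p[3],p[2])-np.pi/2,ang(p[2],p[0]),ang(p[3],p[1]))
p=px2w(c,A([(85,675),(635,674)]),.008);print('plate front',p,p.mean(0),ang(p[1],p[0])-np.pi/2)
f=px2w(c,A([(68,226),(642,226)]),.052);print('fence front top',f,f.mean(0),ang(f[1],f[0])-np.pi/2)
print('peg',px2w(c,A([(352,193)]),.064))
c=load('w1.png');A=lambda L:np.array(L,float)/6+[240-.4,130-.4]
s=px2w(c,A([(184,94),(402,95),(388,545),(190,545)]),.05);print('stub',s,s.mean(0),ang(s[1],s[0])-np.pi/2,ang(s[3],s[0]),ang(s[2],s[1]))
E
```

```text
bolts [[ 0.6918  0.1373  0.012 ]
 [ 0.6865 -0.0182  0.012 ]
 [ 0.5475  0.1417  0.012 ]
 [ 0.5423 -0.0134  0.012 ]] [0.617  0.0618 0.012 ] yaw -0.03375857408683558 -0.03379001392648551 -0.030551627174374138 -0.03309093382075588
plate front [[ 0.5322  0.1547  0.008 ]
 [ 0.5265 -0.0258  0.008 ]] [0.5293 0.0644 0.008 ] -0.03193419379966689
fence front top [[ 0.6618  0.1351  0.052 ]
 [ 0.6568 -0.0139  0.052 ]] [0.6593 0.0606 0.052 ] -0.03380175400509433
peg [[0.6653 0.061  0.064 ]]
stub [[ 0.5122 -0.2704  0.05  ]
 [ 0.5114 -0.3114  0.05  ]
 [ 0.4207 -0.3095  0.05  ]
 [ 0.4213 -0.2691  0.05  ]] [ 0.4664 -0.2901  0.05  ] -0.019463183176837706 -0.014790630340441507 -0.02106239837391718
```

```bash
python3 -m pendant '[[[0.045,0.007,0],0,1],[[0.09,0.014,0],0,1],[[0.135,0.021,0],0,1],[[0.18,0.028,0],0,1],[[0.225,0.035,0],0,1],[[0.27,0.042,0],-0.013,1],[[0.315,0.05,0],-0.013,1],[[0.345,0.058,0],-0.013,1],[[0.354,0.06,0],-0.013,1],[[0.354,0.06,0],-0.013,1]]'; python3 - <<'E'
from h import *
goal(.466,-.290,.025,-1.589)
E
```

```text
time_s: 6.6
tool_pos: [0.4669, -0.2908, 0.2598]
orientation: [-2.199, 2.243, 0.001]
ft_force: [-0.4, -0.0, 0.3]
opening: 1.002
shift [-0.0006  0.0008  0.2348] turn -0.0017 | at [ 0.4669 -0.2908  0.2598] yaw -1.5907 tilt [-4.e-04  7.e-04 -1.e+00]
```

```bash
python3 -m pendant '[[[0,0.001,0.03],0,1],[[0,0.001,0.07],0,1],[[0,0.001,0.11],0,1],[[0,0.001,0.14],0,1],[[0,0.001,0.17],0,1],[[0,0.001,0.19],0,1],[[0,0.001,0.21],0,1],[[0,0.001,0.225],0,1],[[0,0.001,0.234],0,1],[[0,0.001,0.234],0,1]]'; python3 - <<'E'
from h import *
goal(.466,-.290,.025,-1.589)
cap('wrist','w6.png')
E
```

```text
time_s: 7.6
tool_pos: [0.4658, -0.289, 0.0254]
orientation: [2.202, -2.241, -0.004]
ft_force: [0.3, -0.4, -0.6]
opening: 1.003
shift [ 0.0009 -0.0002  0.0004] turn 0.0009 | at [ 0.4658 -0.289   0.0254] yaw -1.5881 tilt [-0.0016  0.0016 -1.    ]
```

View pics/w6.png

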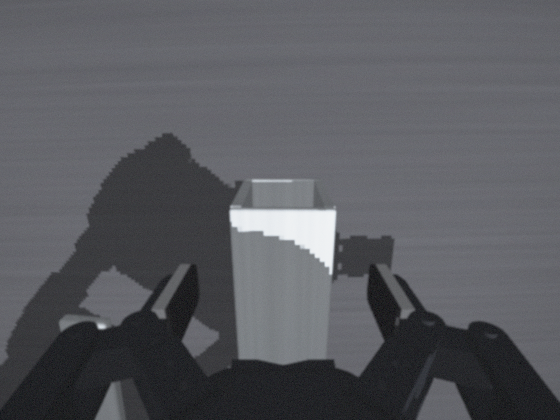

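The stub (283,280) sits square and centred between the pads, with its open end showing the box section. I'll close on it.

```bash
python3 -m pendant '[[[0,0,0],0,-1],[[0,0,0],0,-1],[[0,0,0],0,-1],[[0,0,0],0,-1],[[0,0,0],0,-1],[[0,0,0],0,-1],[[0,0,0],0,-1],[[0,0,0],0,-1]]'; python3 - <<'E'
from h import *
c=cap('wrist','w7.png');goal(.466,-.290,.14,-1.604);print(env.get_obs()['moment'])
E
```

```text
time_s: 8.45
tool_pos: [0.466, -0.2911, 0.0271]
orientation: [-2.199, 2.243, -0.002]
ft_force: [-1.0, 2.3, 6.4]
opening: 0.456
shift [-1.100e-03 -1.000e-04 -1.129e-01] turn 0.0137 | at [ 0.466  -0.2911  0.0271] yaw -1.5903 tilt [ 1.e-03 -6.e-04 -1.e+00]
[0.40918973 0.02577101 0.00420247]
```

View pics/w7.png

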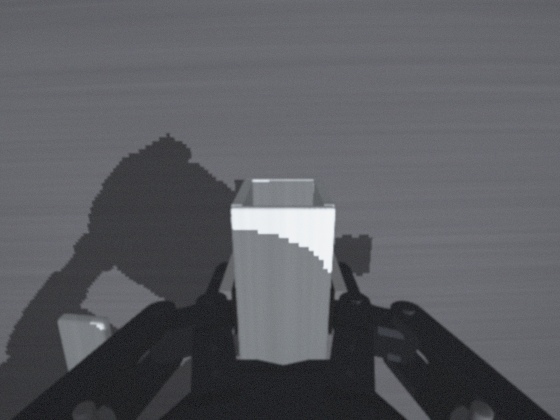

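```bash
python3 -m pendant '[[[0,0,-0.01],0,-1],[[0,0,-0.03],0,-1],[[0,0,-0.055],0,-1],[[0,0,-0.085],0,-1],[[0,0,-0.1],0.014,-1],[[0,0,-0.1],0.014,-1]]'; python3 - <<'E'
from h import *
c=load('w7.png')
p=px2w(c,[(232,208),(334,208)],.05);o=c['obs'];R=cv2.Rodrigues(np.array(o['orientation'],float))[0]
print(p,(p-o['tool_pos'])@R)
o=env.get_obs();print(o['ft_force'],o['moment'],o['opening'])
goal(.5843,.0630,.12,-1.604)
cap('wrist','w8.png')
E
```

```text
time_s: 9.1
tool_pos: [0.4664, -0.2919, 0.1287]
orientation: [-2.184, 2.258, -0.007]
ft_force: [1.0, 0.1, -3.7]
opening: 0.461
[[ 0.51209387 -0.27337054  0.05      ]
 [ 0.51131895 -0.31206757  0.05      ]] [[-0.01864716 -0.04578987 -0.02282388]
 [ 0.02005762 -0.04576837 -0.02280237]]
[ 0.96732158  0.10778412 -3.66514439] [ 0.05126751 -0.02168014  0.04566525] 0.46096748480150734
shift [-0.3586 -0.1059  0.008 ] turn -0.0003 | at [ 0.4664 -0.2919  0.1287] yaw -1.6043 tilt [ 0.0033 -0.003  -1.    ]
```

View pics/w8.png

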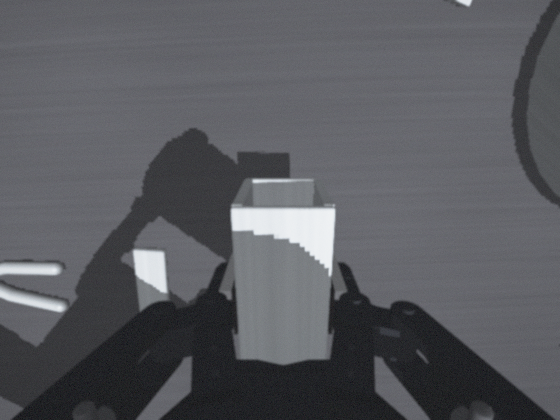

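The stub is held firmly and has not slipped in the jaws: its front edge is still at row 208, columns 232–334. I'll carry it over to the plate.

```bash
python3 -m pendant '[[[-0.03,-0.009,0],0,-1],[[-0.07,-0.021,0],0,-1],[[-0.11,-0.032,0],0,-1],[[-0.15,-0.044,0],0,-1],[[-0.19,-0.056,0],0,-1],[[-0.23,-0.068,0],0,-1],[[-0.27,-0.08,0],0,-1],[[-0.31,-0.092,0],0,-1],[[-0.345,-0.101,0],0,-1],[[-0.358,-0.106,0],0,-1]]'; python3 -m pendant '[[[0,0,0],0,-1],[[0,0,0],0,-1]]'; python3 - <<'E'
from h import *
goal(.5843,.0630,.035,-1.604)
cap('wrist','w9.png');cap('top','t9.png')
E
```

```text
time_s: 10.15
tool_pos: [0.5828, 0.0666, 0.1243]
orientation: [2.187, -2.253, -0.004]
ft_force: [0.2, -0.1, -4.0]
opening: 0.461
time_s: 10.35
tool_pos: [0.5827, 0.0626, 0.1251]
orientation: [2.183, -2.256, -0.002]
ft_force: [0.1, 0.1, -4.4]
opening: 0.459
shift [-0.0005 -0.0019  0.0901] turn 0.0005 | at [0.5827 0.0626 0.1251] yaw -1.6035 tilt [-2.5e-03 -7.0e-04 -1.0e+00]
```

View pics/w9.png

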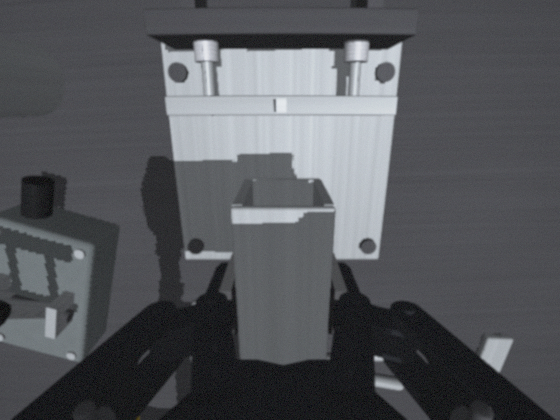

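```bash
python3 -m pendant '[[[0,-0.001,0.02],0,-1],[[0,-0.001,0.04],0,-1],[[0,-0.001,0.06],0,-1],[[0,-0.001,0.075],0,-1],[[0,-0.001,0.082],0,-1],[[0,-0.001,0.082],0,-1],[[0,-0.001,0.082],0,-1]]'; python3 - <<'E'
from h import *
goal(.5843,.0630,.035,-1.604)
cap('wrist','w10.png')
im=load('w10.png')['image']
crop('w10.png',140,60,420,270,'w10c.png',2.8)
E
```

```text
time_s: 11.15
tool_pos: [0.5849, 0.0626, 0.0449]
orientation: [-2.183, 2.259, -0.001]
ft_force: [0.6, 0.2, -3.2]
opening: 0.46
shift [-0.0004  0.0006  0.0099] turn -0.0008 | at [0.5849 0.0626 0.0449] yaw -1.6048 tilt [ 9.e-04 -2.e-04 -1.e+00]
```

View pics/w10c.png

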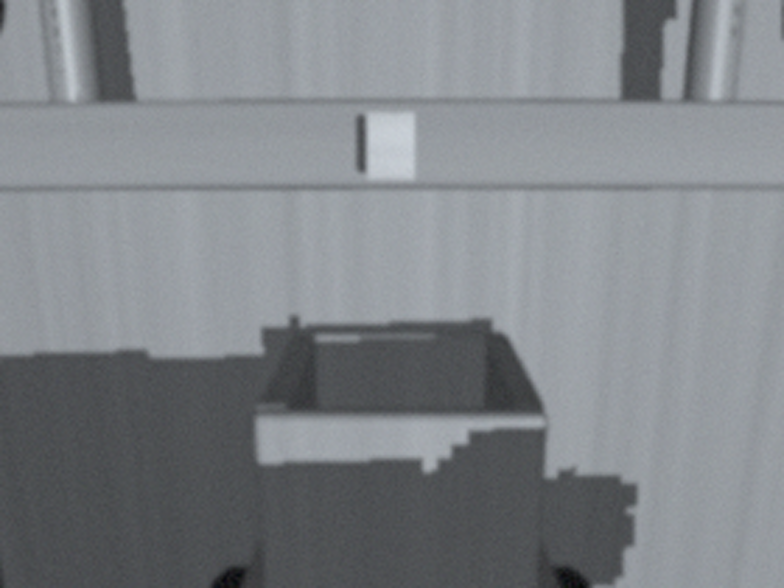

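```bash
python3 - <<'E'
from h import *
np.set_printoptions(precision=4,suppress=True)
c=load('w10.png');o=c['obs'];R=cv2.Rodrigues(np.array(o['orientation'],float))[0]
A=lambda L:np.array(L,float)/2.8+[140-.3,60-.3]
T=lambda p:(p-o['tool_pos'])@R
print('peg',T(px2w(c,A([(366,146),(416,146)]),.062)))
print('stub',T(px2w(c,A([(256,414),(545,414)]),.068)))
print('fence front edge',T(px2w(c,A([(0,187),(783,187)]),.052)))
E
```

```text
peg [[-0.0039 -0.0805 -0.017 ]
 [ 0.0026 -0.0805 -0.017 ]]
stub [[-0.0189 -0.0461 -0.023 ]
 [ 0.0201 -0.046  -0.023 ]]
fence front edge [[-0.0568 -0.075  -0.007 ]
 [ 0.0555 -0.075  -0.007 ]]
```

```bash
python3 -m pendant '[[[-0.0012,0,0.004],0,-1],[[-0.0012,0,0.008],0,-1],[[-0.0012,0,0.009],0,-1],[[-0.0012,0,0.009],0,-1],[[-0.0012,0,0.009],0,-1]]'; python3 - <<'E'
from h import *
goal(.5843,.0642,.035,-1.604);o=env.get_obs();print(o['ft_force'],o['moment'])
E
```

```text
time_s: 11.7
tool_pos: [0.5845, 0.0645, 0.0352]
orientation: [2.184, -2.258, 0.0]
ft_force: [0.2, -0.1, -4.1]
opening: 0.461
shift [0.0003 0.0002 0.0002] turn 0.0001 | at [0.5845 0.0645 0.0352] yaw -1.6039 tilt [ 0.e+00 -1.e-04 -1.e+00]
[ 0.17846475 -0.06258508 -4.11841877] [-0.04955047 -0.03220196  0.05331504]
```

```bash
python3 -m pendant '[[[0,0,0.0005],0,-1],[[0,0,0.0005],0,-1],[[0,0,0.001],0,-1],[[0,0,0.001],0,-1]]';python3 -m pendant '[[[0,0,0.0005],0,-1],[[0,0,0.0005],0,-1],[[0,0,0.0005],0,-1]]'; python3 - <<'E'
from h import *
goal(.5843,.0642,.035,-1.604);o=env.get_obs();print(o['ft_force'],o['moment'])
E
```

```text
time_s: 12.1
tool_pos: [0.5846, 0.0645, 0.0352]
orientation: [-2.184, 2.258, -0.001]
ft_force: [-2.7, -0.4, 6.0]
opening: 0.462
time_s: 12.4
tool_pos: [0.5846, 0.0645, 0.0351]
orientation: [-2.184, 2.258, -0.001]
ft_force: [-4.6, -0.4, 9.2]
opening: 0.457
shift [0.0003 0.0003 0.0001] turn 0.0001 | at [0.5846 0.0645 0.0351] yaw -1.6039 tilt [ 7.e-04 -1.e-04 -1.e+00]
[-4.59911089 -0.40743878  9.15880765] [-0.02467399  0.72049306 -0.00182413]
```

Contact with the plate made itself felt. I'll ease off 1 mm so it only rests lightly, then slide towards the fence.

```bash
python3 -m pendant '[[[0,0,-0.001],0,-1],[[0,0,-0.001],0,-1],[[0,-0.004,-0.001],0,-1],[[0,-0.008,-0.001],0,-1],[[0,-0.012,-0.001],0,-1],[[0,-0.016,-0.001],0,-1],[[0,-0.02,-0.001],0,-1],[[0,-0.024,-0.001],0,-1],[[0,-0.024,-0.001],0,-1]]'; python3 - <<'E'
from h import *
o=env.get_obs();print(o['ft_force'],o['moment']);goal(.6143,.0632,.035,-1.604)
cap('wrist','w11.png')
crop('w11.png',140,60,420,270,'w11c.png',2.8)
E
```

```text
time_s: 13.3
tool_pos: [0.6089, 0.0636, 0.0351]
orientation: [-2.184, 2.258, -0.001]
ft_force: [-3.2, -0.2, 3.9]
opening: 0.459
[-3.16294313 -0.23895795  3.89688389] [-0.0325259   0.3260326  -0.03106031]
shift [ 0.0003 -0.0054  0.0001] turn -0.0 | at [0.6089 0.0636 0.0351] yaw -1.604 tilt [ 6.e-04 -1.e-04 -1.e+00]
```

View pics/w11c.png

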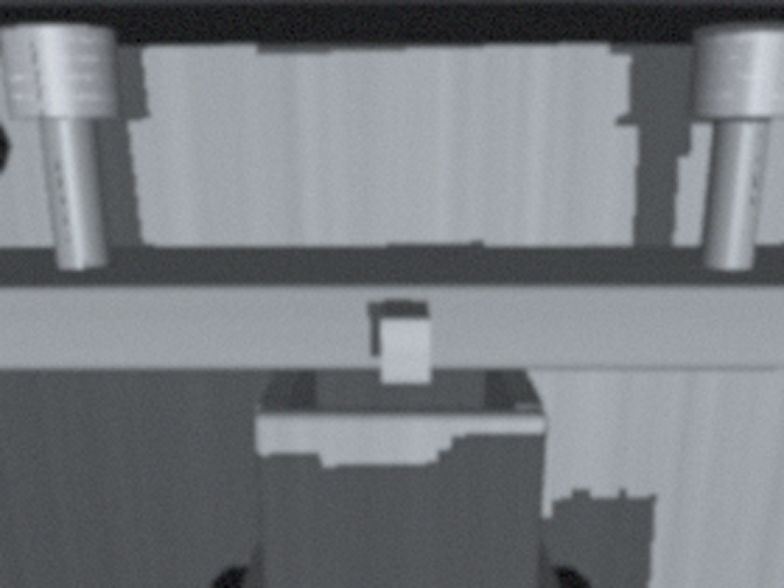

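```bash
python3 - <<'E'
from h import *
np.set_printoptions(precision=4,suppress=True)
c=load('w11.png');o=c['obs'];R=cv2.Rodrigues(np.array(o['orientation'],float))[0]
A=lambda L:np.array(L,float)/2.8+[140-.3,60-.3]
T=lambda p:(p-o['tool_pos'])@R
print('peg',T(px2w(c,A([(381,350),(431,350)]),.062)))
print('stub',T(px2w(c,A([(256,414),(545,414)]),.058)))
print('fence front edge',T(px2w(c,A([(0,369),(250,369),(783,369)]),.052)))
E
```

```text
peg [[-0.0019 -0.0559 -0.0268]
 [ 0.0045 -0.0559 -0.0268]]
stub [[-0.019  -0.046  -0.0229]
 [ 0.0202 -0.046  -0.0228]]
fence front edge [[-0.056  -0.0506 -0.0169]
 [-0.0205 -0.0506 -0.0168]
 [ 0.0547 -0.0506 -0.0168]]
```

```bash
python3 -m pendant '[[[0.0006,-0.002,-0.0004],0,-1],[[0.0006,-0.004,-0.0004],0,-1],[[0.0006,-0.006,-0.0004],0,-1],[[0.0006,-0.008,-0.0004],0,-1],[[0.0006,-0.010,-0.0004],0,-1],[[0.0006,-0.010,-0.0004],0,-1],[[0.0006,-0.010,-0.0004],0,-1]]'; python3 - <<'E'
from h import *
o=env.get_obs();print(o['ft_force'],o['moment']);goal(.6254,.0632,.035,-1.604)
cap('wrist','w12.png')
crop('w12.png',140,60,420,270,'w12c.png',2.8)
E
```

```text
time_s: 14.05
tool_pos: [0.6175, 0.0627, 0.0352]
orientation: [2.183, -2.256, -0.003]
ft_force: [-7.8, 0.4, 7.4]
opening: 0.459
[-7.75388644  0.43819224  7.37286568] [0.03312324 0.96151902 0.05212789]
shift [-0.0008 -0.0079  0.0002] turn 0.0002 | at [0.6175 0.0627 0.0352] yaw -1.6038 tilt [-2.5e-03 -2.0e-04 -1.0e+00]
```

View pics/w12c.png

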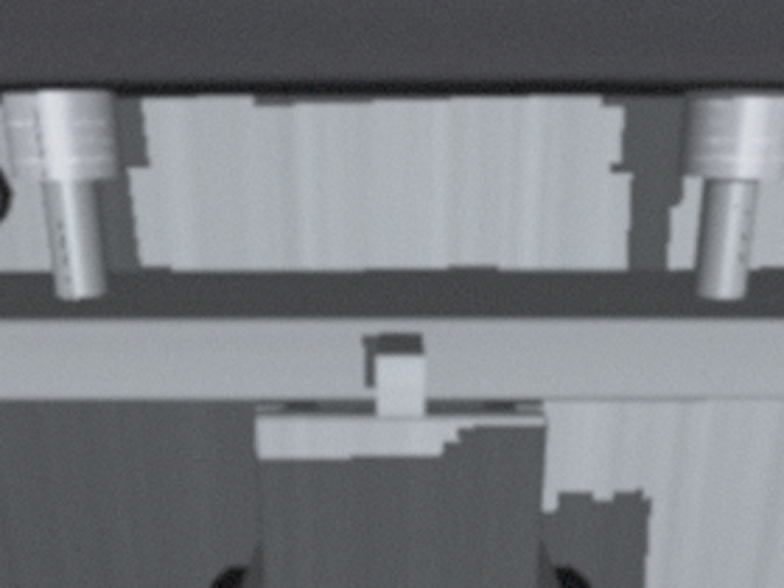

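```bash
python3 -m pendant '[[[0,-0.002,-0.0003],0,-1],[[0,-0.004,-0.0006],0,-1],[[0,-0.006,-0.0006],0,-1],[[0,-0.008,-0.0006],0,-1],[[0,-0.008,-0.0006],0,-1],[[0,-0.008,-0.0006],0,-1]]'; python3 - <<'E'
from h import *
o=env.get_obs();print(o['ft_force'],o['moment']);goal(.6254,.0625,.035,-1.604)
cap('wrist','w13.png')
crop('w13.png',140,60,420,270,'w13c.png',2.8)
E
```

```text
time_s: 14.7
tool_pos: [0.6236, 0.0625, 0.0353]
orientation: [2.181, -2.254, -0.007]
ft_force: [-14.2, -0.2, 8.8]
opening: 0.463
[-14.16768677  -0.15486108   8.75177456] [0.02953497 1.66424739 0.01135089]
shift [-0.     -0.0018  0.0003] turn 0.0004 | at [0.6236 0.0625 0.0353] yaw -1.6036 tilt [-6.9e-03 -2.0e-04 -1.0e+00]
```

View pics/w13c.png

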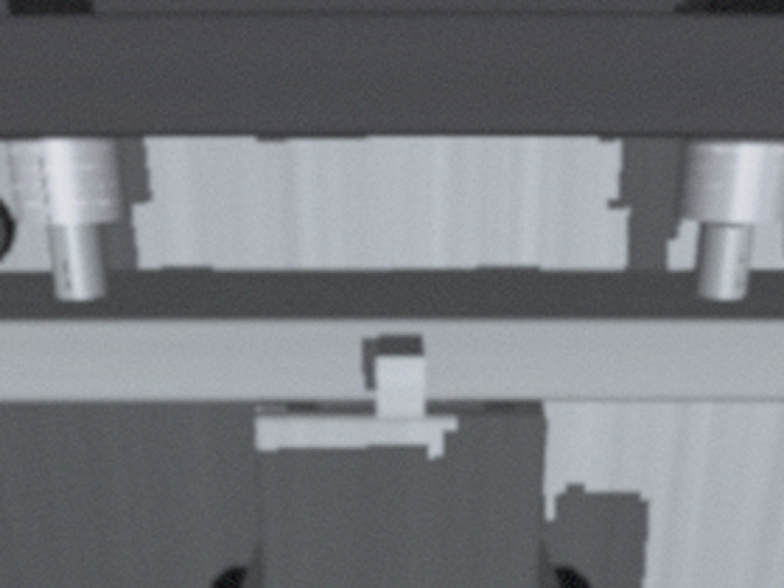

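```bash
python3 - <<'E'
from h import *
np.set_printoptions(precision=4,suppress=True)
A=lambda L:np.array(L,float)/2.8+[140-.3,60-.3]
for n,r,u in(('w11.png',[(100,369),(700,369)],(400,44)),('w12.png',[(100,401),(700,401)],(400,93)),('w13.png',[(100,402),(700,402)],(400,135))):
    c=load(n);p=px2w(c,A(r),.052);print(n,p.mean(0),np.arctan2(*(p[0]-p[1])[[1,0]])-np.pi/2,px2w(c,A([u]),.058))
c=cap('top','t13.png')
crop('t13.png',225,115,300,205,'t13c.png',6)
crop('t9.png',225,115,300,205,'t9c.png',6)
cap('side','s13.png');crop('s13.png',240,150,400,250,'s13c.png',5)
E
```

```text
w11.png [0.6595 0.0614 0.052 ] -0.033506499449847515 [[0.7011 0.06   0.058 ]]
w12.png [0.6634 0.0606 0.052 ] -0.03339198444596447 [[0.7042 0.0593 0.058 ]]
w13.png [0.6694 0.0605 0.052 ] -0.03324847137857945 [[0.7056 0.0593 0.058 ]]
```

View pics/s13c.png

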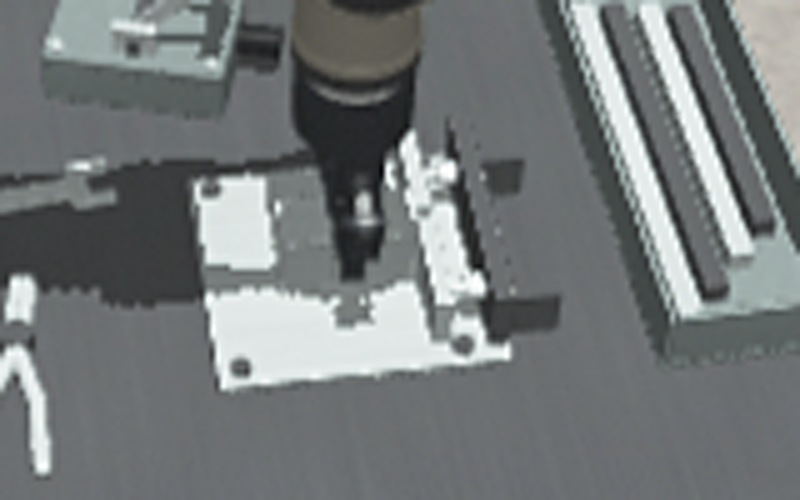

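The fence has gone back about 9.9 mm (front edge from 0.6595 to 0.6694), and the force rises at 1 N/mm as expected. I'll add the last 2 mm and then hold.

```bash
python3 -m pendant '[[[0,-0.0013,0],0,-1],[[0,-0.0027,0],0,-1],[[0,-0.0027,0],0,-1],[[0,-0.0027,0],0,-1],[[0,-0.0027,0],0,-1],[[0,-0.0027,0],0,-1]]'; python3 - <<'E'
from h import *
o=env.get_obs();print(o['ft_force'],o['moment']);goal(.6254,.0625,.035,-1.604)
cap('wrist','w14.png')
crop('w14.png',140,60,420,270,'w14c.png',2.8)
E
```

```text
time_s: 15.45
tool_pos: [0.6255, 0.0625, 0.0353]
orientation: [2.18, -2.253, -0.009]
ft_force: [-17.0, -0.0, 11.1]
opening: 0.459
[-17.01105535  -0.04905808  11.08061099] [0.01794572 2.06182824 0.05500526]
shift [-0.      0.0001  0.0003] turn 0.0004 | at [0.6255 0.0625 0.0353] yaw -1.6036 tilt [-8.7e-03 -2.0e-04 -1.0e+00]
```

View pics/w14c.png

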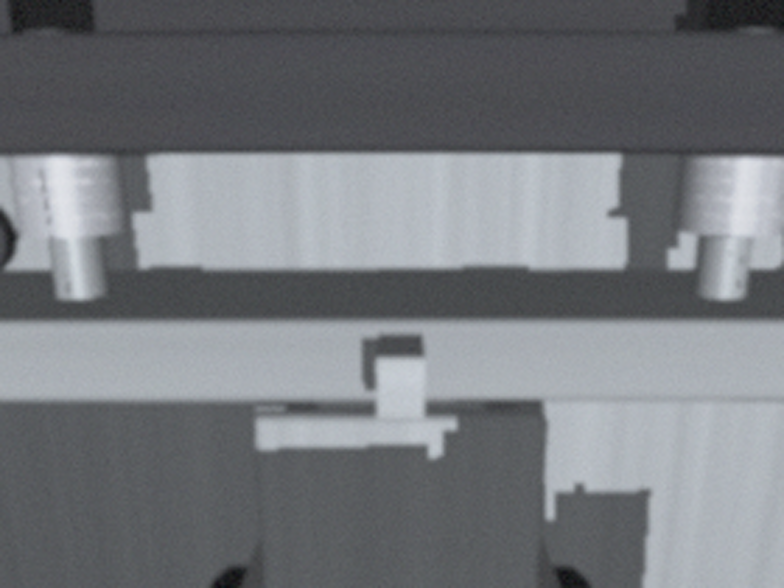

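```bash
python3 -m pendant '[[[0,0,0],0,-1],[[0,0,0],0,-1],[[0,0,0],0,-1],[[0,0,0],0,-1],[[0,0,0],0,-1]]'; python3 - <<'E'
from h import *
np.set_printoptions(precision=4,suppress=True)
A=lambda L:np.array(L,float)/2.8+[140-.3,60-.3]
c=load('w14.png');p=px2w(c,A([(100,402),(700,402)]),.052);print(p.mean(0),np.arctan2(*(p[0]-p[1])[[1,0]])-np.pi/2)
cap('top','t14.png')
E
```

```text
time_s: 16.0
tool_pos: [0.6255, 0.0624, 0.0353]
orientation: [2.18, -2.253, -0.009]
ft_force: [-16.8, 0.0, 11.1]
opening: 0.461
[0.6713 0.0604 0.052 ] -0.033296790901610196
```

View pics/t14.png

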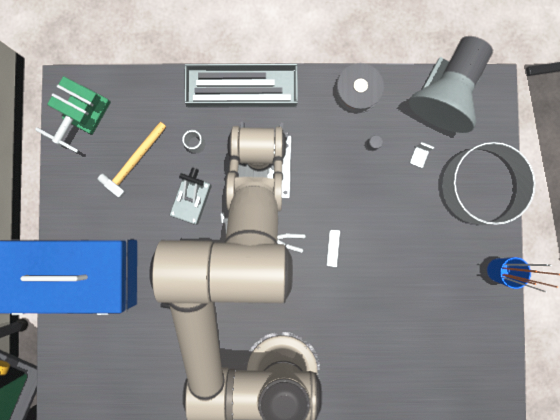

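The top picture shows the grey lever still over at on, with its crossbar at (191,177). The hammer, round tube, billet, angle piece and flat bar haven't moved, nor has the visible part of the pliers. The fence is back about 11.8 mm and steady, so I'm handing in.

```bash
python3 -c "
from bench import env
print(env.finish_job())"
```

```text
the job is handed in; nothing more can be done
None
```

I threw the grey isolator's lever fully to on, then pressed the stub against the fence. I handed the job in at about 16 s, still gripping and pushing.

- **Isolator:** the grip travelled 110.5 mm against the 110 mm expected. The lever was still over at on in the last top picture.
- **Stub position:** it stands the same way up on the base plate, centred on the peg to within about 0.5 mm. Its yaw (-0.033 rad) matches the fence's.
- **Push:** the fence measured 11.8 mm back and was steady, which is about 12 N on the springs.
- **Disagreement in the force reading:** the wrist read 17 N. I put the extra 5 N or so down to the stub's friction on the plate, which carries about 15 N.
- **Tilt:** the tool leaned about 0.5° under the load, so the back end of the stub may be up to about 0.8 mm off the plate.
- **Loose things:** those visible in the last top picture had not moved. The spanner and part of the pliers were hidden behind the arm, so I could not check those at the end.

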